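Empty a dustpan of wood offcuts over the rim of the offcut crate

ROBOT

A 6-joint arm with a two-finger parallel gripper is mounted at the origin on the work surface. World frame = base frame: x ahead of the robot, y to its left, z up, the work surface at z = 0. Lengths are in m, angles in degrees, forces in N, time in s.
With the tool pointing down it reaches from about 0.425 to 0.95 m from the base axis. Payload 3.5 kg.
Tool frame: the origin (TCP) lies between the finger pads; the fingertips stand 8 mm ahead of it and the grasp point (between the pads) lies 11 mm behind it (manip.tip_reach is the distance from the TCP to the fingertips, in m); z points along the fingers, y is the line along which they close (so a half turn about z gives the same grasp; the last joint's range is limited). The gripper opens to 85 mm and grips with 20 to 120 N. Pads are 22 mm wide; open, the fingers measure 114 mm over their backs; the gripper's body (76 mm by 85 mm) begins 54 mm behind the grasp point. The pads swing forward as they close: fully open they stand 13 mm farther back than shut.
Start: joints at [-77.235, 16.404, 90.338, -0, 73.258, -8.594], TCP at [0.246, -0.629, 0.201] pointing down, gripper open.
Joint ranges: [-158.93, 158.93], [-51.34, 127.21], [12.03, 142.37], [-87.48, 267.48], [13.55, 161.25], [-162.69, 162.69]. Speed limits (degrees/s): [159.86, 159.86, 180, 180, 180, 180].

INTERFACE

Orientations are given as [roll, pitch, yaw] about the fixed x, y, z axes, in that order (R = Rz(yaw) Ry(pitch) Rx(roll)).
In Python, from rig import get_state, eyes, manip gives the robot as it stands.
- The arm moves only by the shell command python3 -m jog 'ROWS' [FORCE]. ROWS is JSON, a list of rows, each a list of 3 entries, a list of its own where there are three numbers: the shift along the tool's x, y, z each as a share of 0.6 m, from -1 to 1, then the turn about the tool's z as a share of 180 degrees, from -1 to 1, then the opening, from -1 (shut) to 1 (fully open). In form: [[[dx, dy, dz], twist, claw], ...]. A call has 1 to 12 rows; each row shifts and turns the commanded pose from where the row before left it, along the tool's axes as they then stand; what a row does not reach is not made up. A row lasts 1/12 s, in which the tool goes at most 41.7 mm and 7.16 degrees, less where a joint would pass 70% of its speed; a pose out of reach is approached as far as the arm can. A call with a number of a shift or a turn outside -1 to 1 is refused whole. A call with a gripper value outside its range is refused whole. The fingers move at their own pace and stop on an object; FORCE is the grip in N (left out, the last holds). Time passes only in rows, so rows that do not move let the fingers close. It gives the time, the measured TCP pose, the force, the opening and the grip force at its end, in the units of the state.
- get_state(): the state, without advancing time (a new reading comes with each control period).
- eyes.camera(name): name is "side" or "top"; returns a dict with "pixels" (400x640x3 uint8, red, green, blue), "fx", "fy", "cx", "cy" (pixels), "view" (4x4, takes a point from world to camera coordinates). Camera axes: x right, y down, z forward; pixel columns grow to the right and rows downward; lengths in m; the calibration is good to about 2 mm. A picture is of the moment at which its call begins. There is no depth.
- manip.close_job(): hands the job in; it is judged then, once.
The state is a dict: "clock": time; "qpos": joint angles; "joint_vel": joint speeds; "joint_efforts": joint torques, N m; "eef_pos": TCP position; "orientation": TCP orientation; "force": force on the tool from outside, world axes, zero at the start; "moment": the same for the moment, N m; "opening": finger opening in m; "finger_force": force on a finger pad.
Only numpy, scipy, OpenCV 4.12 (cv2) and the standard library are available. Lean on these libraries where they do the work, as an engineer would, in place of code of your own. Each camera call takes 0.05 s, during which the arm holds its last target. There are 200 camera calls.

TASK

Empty the dustpan of wood offcuts into the pale slatted crate (not the orange one). Pick the loaded pan up by the bare-wood neck of its handle, where it balances, and lean it on the crate: lip over the crate's near rim, tail of the handle on the bench, offcuts still aboard; let go and take it again by the turquoise end of the handle, then tip it up with the lip pressed on the rim until all three offcuts have slid into the crate. Lay the empty pan flat on the bench, let go, and leave the other things on the bench where they are.

Things in the scene. Friction and masses are not known exactly. Their poses are not given: they have to be found in the camera images.
- dustpan: Loose flat bench dustpan, sheet steel, wooden handle: 265 long, 140 wide, 38 high, 0.26-0.40 kg. Starts level on the bench, loaded, handle towards the robot (yaw within 0.3 rad of ahead). Origin: underside, middle of the 130 x 140 floor; x towards the front lip, z up. Floor 3 thick, thinned to 1 at the lip; side walls 36 high behind, sloping to nothing near the lip; back wall at x = -65 to -68.
- pan_mid (a point): Point 12 above the underside, over the dustpan's origin: the middle of the load space. All three offcuts are aboard while their middles stay within 80 of it.
- pan_lip (a point): Middle of the front lip's lower edge: dustpan frame (65, 0, 0).
- pan_neck (a point): Grip point on the axis of the bare-wood neck of the handle: dustpan frame (-100, 0, 26). The handle runs straight back and level from x = -84 to x = -200, 24 wide (y), 22 high, axis at z = 26. The loaded pan balances at about x = -35, so gripped here at some 60 N it stays level.
- pan_end (a point): Grip point on the axis of the turquoise end (the last 60 of the handle): dustpan frame (-168, 0, 26), 32 before the tail.
- pan_tail (a point): Lower edge of the handle's rear end: dustpan frame (-200, 0, 15). This rests on the bench when the pan leans on the crate.
- offcut_bar: Loose wood offcut, bar 66 x 26 x 18 with a lime-painted top, 22 g; origin at its middle.
- offcut_notch: Loose wood offcut, brown notched (L-shaped) block 64 x 30 x 18, 22 g; origin at the middle of its bounding box.
- offcut_step: Loose wood offcut, stepped moulding 68 x 25 x 18, red base and pale step, 20 g; origin at the middle of its bounding box. The offcuts lie side by side, lengthwise on the pan; they begin to slide on the steel at a slope of 26 to 35 degrees.
- offcut_crate: The target: pale slatted wooden fruit crate, fixed, 180 (x) x 260 (y) x 80 high, open on top, walls 8 thick, inner floor 8 above the bench, a few old bits on its floor in the far half. Origin: underside, middle; x points from its near long wall to its far one (within 0.15 rad of straight ahead). It may stand on the left or on the right; the orange crate stands on the other side.
- crate_rim (a point): Middle of the crate's near rim, on top of the wall: crate frame (-86, 0, 80); the rim is straight along the crate's y and 8 thick. With the pan's lip some 30 past it and the tail on the bench, the pan leans nose-up by about 23 degrees and stays.
- blank_crate: Orange crate of the same size full of finished discs and blanks, fixed, not to be used. Origin: underside, middle.
- wheat_block: Bystander: wooden block 55 x 110 x 60 with ears of wheat 100 above it; origin underside, middle. It stands between the crates.
- paint_jar: Bystander: blue jar with white cap, 68 across, 85 high; origin underside.
- glue_bottle: Bystander: white bottle with orange cap, 60 across, 165 high; origin underside.
- mallet: Bystander: wooden mallet lying on the bench, 250 long, head 110 wide, 70 high; origin on the bench under its handle.
- bench_brush: Bystander: bench brush lying bristles down, 215 long, 43 high; origin on the bench, near its middle.
Not all that is in view belongs to the job. What is shaped like the offcut_bar but blue is not meant. What is shaped like the offcut_notch but blue is not meant.

How it is judged:
By the outcome, as a careful person would: the job done as asked, in the order asked, and still so for the second after the job is handed in, with the robot touching nothing.
It also fails if it takes over 59 s, if anything falls off the work surface, if the arm or the gripper's body presses on something with over 40 N, if the wrist force passes 120 N, or if a joint passes its speed limit or range.

## Working session

There is one attempt and no reset: what is moved stays moved. The work goes in short steps, Python scripts to look and compute and a shell command to move; the robot and the scene stay as the last step left them, time stands still between calls to the robot, and variables do not carry over. Pictures are saved under pics/ and viewed, at most 10 in all, crops included, and the job is handed in when it is done.

```bash
ls; mkdir -p pics
python3 - <<'E'
from rig import get_state, eyes, manip
import cv2
print(get_state(), manip.tip_reach)
for n in("top","side"):
    c=eyes.camera(n); cv2.imwrite(f"pics/{n}0.png",c["pixels"][:,:,::-1]); print(n,c["fx"],c["fy"],c["cx"],c["cy"],c["view"])
E
```

```text
pics
{'clock': 0.0, 'qpos': array([-7.72348673e+01,  1.64570418e+01,  9.04226378e+01,  3.06330175e-04,
        7.32594304e+01, -8.59278356e+00]), 'joint_vel': array([ 0.04645369,  0.00868327, -0.10712951,  0.03410938, -0.0524341 ,
        0.01871986]), 'joint_efforts': array([ 3.17102581e-05, -4.05979657e+01, -2.92626590e+01, -1.47771848e-04,
        5.78848514e-03,  1.41648208e-06]), 'eef_pos': array([ 0.24571242, -0.62790134,  0.19910698]), 'orientation': array([-1.79862495e+02, -2.10743627e-02,  2.13578024e+01]), 'force': array([ 1.21624058, -0.02518217, -0.02933751]), 'moment': array([-0.01911532, -0.01206942, -0.07176078]), 'finger_force': 0.0, 'opening': 0.0853950244747525} 0.008
top 510.83486058074544 510.83486058074544 316.1443582740396 199.12982169125627 [[-0.01216857 -0.99990238 -0.00686734  0.01731884]
 [-0.99340281  0.0128721  -0.11395245  0.59373843]
 [ 0.11402972  0.0054354  -0.99346247  1.69661747]
 [ 0.          0.          0.          1.        ]]
side 441.7383457855884 441.7383457855884 319.08030241499233 204.8545405977019 [[-0.74546739 -0.66651325  0.00620135  0.42530898]
 [-0.36200512  0.39704063 -0.84339257  0.28575499]
 [ 0.55967013 -0.63096658 -0.53726205  1.05381113]
 [ 0.          0.          0.          1.        ]]
```

View pics/top0.png

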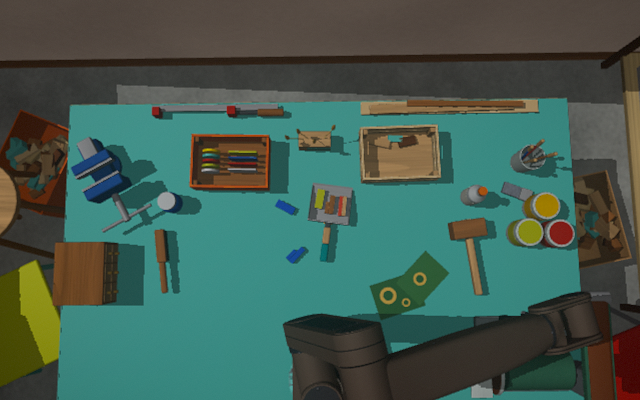

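View pics/side0.png

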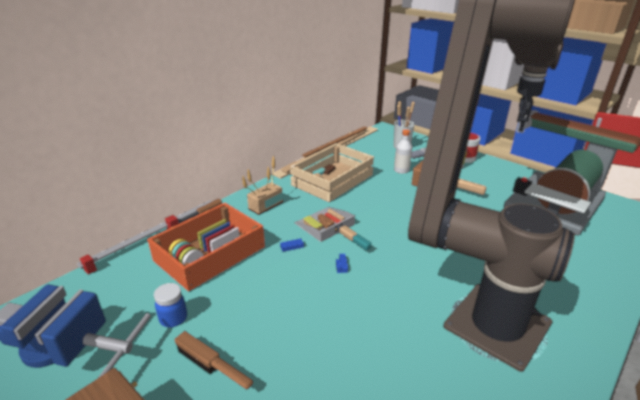

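The top view shows the dustpan at about (330,205) with its handle running down to (325,260), the pale crate at (400,153) and the orange crate at (230,162). Possible mix-ups:
- **Crate:** pale (400,153) is the target, orange (230,162) is not.
- **Offcuts:** the three in the pan, at (320,200), (331,205) and (345,203), are meant. The blue bar (287,207) and blue notch (297,255) are not.
- **Handles:** the dustpan handle (325,243) is meant, not the brush (163,260) or the mallet (475,260).

Next is a close crop of the pan and crate to check this choice.

```bash
cat > h.py <<'E'
import numpy as np, cv2
from rig import get_state, eyes, manip
def shot(n,name=None,crop=None,k=4):
    c=eyes.camera(n); im=c["pixels"][:,:,::-1].copy()
    if name:
        o=im
        if crop: x0,y0,x1,y1=crop; o=cv2.resize(im[y0:y1,x0:x1],None,fx=k,fy=k,interpolation=cv2.INTER_CUBIC)
        cv2.imwrite("pics/"+name,o)
    return c,im
def ray(c,u,v,z):
    V=c["view"];R=V[:3,:3];o=-R.T@V[:3,3]
    d=R.T@np.array([(u-c["cx"])/c["fx"],(v-c["cy"])/c["fy"],1])
    return o+d*(z-o[2])/d[2]
def proj(c,p):
    q=c["view"]@np.append(p,1); return np.array([c["fx"]*q[0]/q[2]+c["cx"],c["fy"]*q[1]/q[2]+c["cy"]])
E
python3 - <<'E'
from h import *
c,im=shot("top","crop1.png",(270,115,450,265),4)
hsv=cv2.cvtColor(im,cv2.COLOR_BGR2HSV)
for p in[(326,235),(324,250),(300,230),(335,190),(400,165),(364,150)]: print(p,hsv[p[1],p[0]])
E
```

```text
(326, 235) [ 17 117 146]
(324, 250) [ 90 233 106]
(300, 230) [ 87 146 141]
(335, 190) [ 98   8 121]
(400, 165) [ 17 120 155]
(364, 150) [ 17 109  82]
```

View pics/crop1.png

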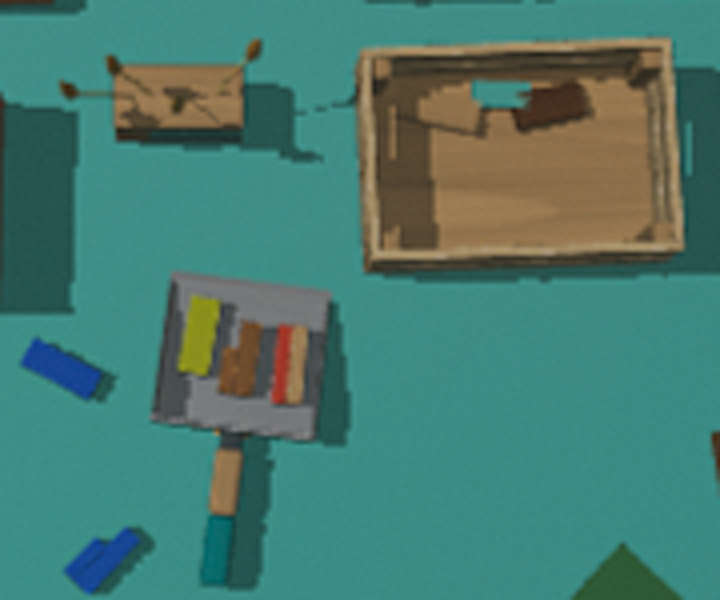

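The crop confirms the choice: a steel pan with lime, brown and red/pale offcuts, a bare-wood neck at crop (226,480) and a turquoise end at crop (216,550). The pale crate's near rim runs from crop (370,258) to (683,243).

Run:
```python
from h import *
np.set_printoptions(precision=4,suppress=True)
c,im=shot("top"); hsv=cv2.cvtColor(im,cv2.COLOR_BGR2HSV)
def mask(lo,hi,box):
    m=cv2.inRange(hsv,lo,hi); k=np.zeros_like(m); x0,y0,x1,y1=box; k[y0:y1,x0:x1]=255; return m&k
def pts(m):
    v,u=np.nonzero(m); return u,v
te=mask((84,205,60),(98,255,160),(312,238,336,266)); ne=mask((8,70,90),(25,200,230),(318,224,336,248))
T=[];
for m,n in((te,"end"),(ne,"neck")):
    u,v=pts(m); P=np.array([ray(c,a,b,0.037) for a,b in zip(u,v)]); T.append(P); print(n,len(u),P.mean(0),P.min(0),P.max(0))
A=np.vstack(T)[:,:2]; l=cv2.fitLine(A.astype(np.float32),cv2.DIST_L2,0,.01,.01).ravel(); d=l[:2]*np.sign(l[0]); yaw=np.degrees(np.arctan2(d[1],d[0])); s=(A-l[2:])@d
print("yaw",yaw,"tail",l[2:]+d*s.min(),"front",l[2:]+d*s.max(),"len",np.ptp(s))
f=lambda x,y:(270+x/4-.375,115+y/4-.375)
a=ray(c,*f(175,273),0.002);b=ray(c,*f(330,292),0.002);e=b-a
print("lip",(a+b)/2,np.linalg.norm(e),"yaw",np.degrees(np.arctan2(e[0],-e[1])))
lip=(a+b)[:2]/2; print("lip->tail",np.linalg.norm(lip-(l[2:]+d*s.min())), "lip off axis",np.cross(d,lip-l[2:]))
R=[ray(c,*f(*q),0.08) for q in((358,47),(671,40),(684,248),(366,262))]
for i in range(4): print(R[i],np.linalg.norm(R[i]-R[(i+1)%4]))
e=R[2]-R[3];print("crate yaw",np.degrees(np.arctan2(e[0],-e[1])),"near mid outer",(R[2]+R[3])/2)
st=mask((20,150,80),(40,255,255),(305,180,350,225)); u,v=pts(st); print("lime",ray(c,u.mean(),v.mean(),.021))
# side view check
c2,i2=shot("side"); print("side proj tail,lip,rim", proj(c2,np.append(l[2:]+d*s.min(),.037)),proj(c2,(a+b)/2),proj(c2,R[3]),proj(c2,R[2]))
cv2.imwrite("pics/sidecrop.png",cv2.resize(i2[130:260,260:400],None,fx=4,fy=4,interpolation=cv2.INTER_CUBIC))
```

```text
end 105 [ 0.4154 -0.0135  0.037 ] [ 0.3888 -0.0247  0.037 ] [ 0.4421 -0.0006  0.037 ]
neck 99 [ 0.4724 -0.0217  0.037 ] [ 0.4452 -0.0322  0.037 ] [ 0.4989 -0.0114  0.037 ]
yaw -8.185636 tail [ 0.3882 -0.0096] front [ 0.4993 -0.0255] len 0.11225590475990417
lip [ 0.6452 -0.048   0.002 ] 0.1350609194445126 yaw -7.812623146265272
lip->tail 0.25989500957921224 lip off axis -0.0014146719294673114
[ 0.8321 -0.1374  0.08  ] 0.2619239498429514
[ 0.8344 -0.3993  0.08  ] 0.17621932540649918
[ 0.6582 -0.4031  0.08  ] 0.26322290744407467
[ 0.65 -0.14  0.08] 0.1820877622565216
crate yaw 1.79140182161192 near mid outer [ 0.6541 -0.2716  0.08  ]
lime [ 0.5973 -0.0014  0.021 ]
side proj tail,lip,rim [369.1707 243.5891] [311.8375 214.478 ] [329.518  182.9304] [374.1878 156.1675]<stdin>:17: DeprecationWarning: Arrays of 2-dimensional vectors are deprecated. Use arrays of 3-dimensional vectors instead. (deprecated in NumPy 2.0)
```

View pics/sidecrop.png

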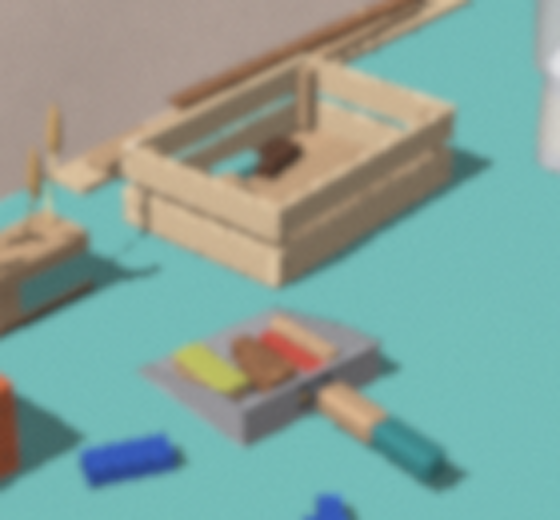

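The side crop shows the same pan. The crate's near-left rim corner at crop (283,213), which is full-frame (330,183), agrees with my projection of (329.5,182.9). 

Estimates:
- pan yaw about -8.2°, neck at (0.4845, -0.024)
- crate yaw about 1.8°, near rim outer edge at mid-length (0.654, -0.272)

I'm moving above the neck now.

```bash
python3 -m jog '[[[0,0,0],0.0329,1],[[0,0,0],0.0329,1],[[0,0,0],0.0329,1],[[0,0,0],0.0329,1],[[0,0,0],0.0329,1],[[0.0125,-0.0527,0],0,1],[[0.0125,-0.0527,0],0,1],[[0.0125,-0.0527,0],0,1],[[0.0125,-0.0527,0],0,1],[[0.0125,-0.0527,0],0,1],[[0.0125,-0.0527,0],0,1],[[0.0125,-0.0527,0],0,1]]' 60
python3 -m jog '[[[0.0125,-0.0527,0],0,1],[[0.0125,-0.0527,0],0,1],[[0.0125,-0.0527,0],0,1],[[0.0125,-0.0527,0],0,1],[[0.0125,-0.0527,0],0,1],[[0.0125,-0.0527,0],0,1],[[0.0125,-0.0527,0],0,1],[[0.0125,-0.0527,0],0,1],[[0.0125,-0.0527,0],0,1],[[0.0125,-0.0527,0],0,1],[[0.0125,-0.0527,0],0,1],[[0.0125,-0.0527,0],0,1]]'
python3 -m jog '[[[0.0125,-0.0527,0],0,1],[[0,0,0],0,1],[[0,0,0],0,1]]'; python3 -c "
from rig import get_state as g;print(g()['qpos'])"
```

```text
clock: 1.25
eef_pos: [0.3299, -0.4155, 0.2004]
orientation: [-180.0, -0.0, -8.3]
force: [0.8, 0.2, -0.8]
opening: 0.0852
finger_force: 0.0
clock: 2.25
eef_pos: [0.4734, -0.0529, 0.2007]
orientation: [180.0, -0.0, -8.2]
force: [-0.1, 0.2, 0.3]
opening: 0.0856
finger_force: 0.0
clock: 2.5
eef_pos: [0.4852, -0.023, 0.2004]
orientation: [180.0, 0.0, -8.0]
force: [-0.1, 0.5, -0.2]
opening: 0.0853
finger_force: 0.0
[-1.46876317e+01 -8.07470981e+00  1.16272965e+02 -2.06207536e-02
  7.18164498e+01  8.33655458e+01]
```

```bash
python3 -m jog '[[[0,0,0.05],0,1],[[0,0,0.05],0,1],[[0,0,0.05],0,1],[[0,0,0.05],0,1],[[0,0,0.05],0,1],[[0,0,0.04],0,1],[[0,0,0.0187],0,1],[[0,0,0],0,1],[[0,0,0],0,-1],[[0,0,0],0,-1],[[0,0,0],0,-1],[[0,0,0],0,-1]]' 65
python3 -m jog '[[[0,0,0],0,-1],[[0,0,0],0,-1],[[0,0,0],0,-1],[[0,0,0],0,-1]]'
python3 - <<'E'
from h import *
shot("side","grip.png",(260,120,400,260),4)
E
```

```text
clock: 3.5
eef_pos: [0.4865, -0.0247, 0.0171]
orientation: [180.0, -0.2, -8.2]
force: [0.2, -0.6, -0.4]
opening: 0.0385
finger_force: 0.0
clock: 3.83
eef_pos: [0.4851, -0.0242, 0.0155]
orientation: [180.0, -0.0, -8.2]
force: [0.2, -0.5, 0.0]
opening: 0.0
finger_force: 0.0
```

View pics/grip.png

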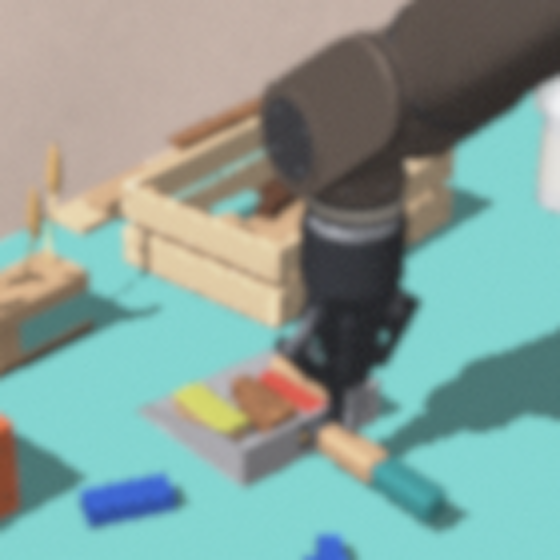

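The fingers shut on nothing. In the picture they stand behind the neck, with tips near crop (340,415) and the neck at (345,450). I'll check by projection where they really are.

Run:
```python
from h import *
np.set_printoptions(precision=4,suppress=True)
s=get_state();print(s['eef_pos'],s['orientation'],s['qpos'],s['opening'])
c,i=shot("side"); 
for p in([.485,-.024,.007],[.485,-.024,.026],[.485,-.024,.037],[.386,-.009,.037]): q=proj(c,p);print(p,q,(q-[260,120])*4)
c2,i2=shot("top","top2.png",(270,165,390,275),5)
print(proj(c2,[.485,-.024,.037]))
```

```text
[ 0.4851 -0.0243  0.0154] [179.9993  -0.0075  -8.2474] [-14.8522   6.5812 123.5701   0.0003  49.8412  83.395 ] 2.174193643125142e-06
[0.485, -0.024, 0.007] [345.4521 236.168 ] [341.8083 464.672 ]
[0.485, -0.024, 0.026] [345.6943 231.0724] [342.7771 444.2895]
[0.485, -0.024, 0.037] [345.8362 228.0863] [343.3448 432.345 ]
[0.386, -0.009, 0.037] [369.6648 243.9898] [438.6591 495.9591]
[326.6172 231.1235]
```

View pics/top2.png

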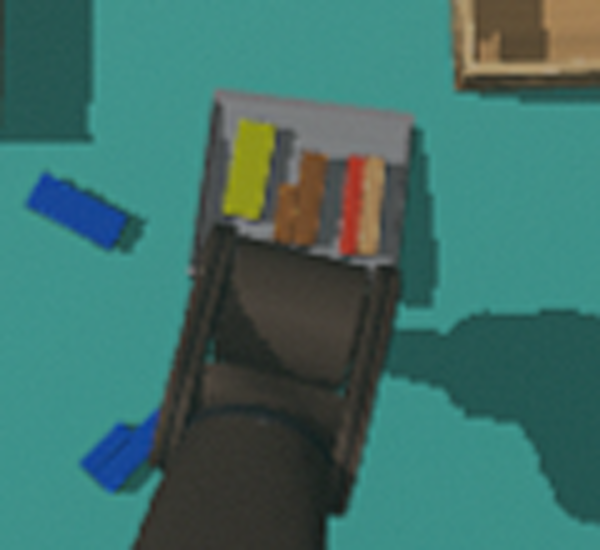

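Run:
```python
from h import *
c,i=shot("side"); g=i.astype(int)
for v in range(196,242,2): print(v,[ "".join(f"{x:02x}" for x in g[v,u][::-1]) for u in range(332,362,2)])
```

```text
196 ['857662', '7c6f5c', '504c4b', '43454b', '35393d', '2c2e31', '292a2e', '272a2e', '292a2f', '28292d', '27282c', '26272b', '2a2b2f', '393a3e', '393a3e']
198 ['857965', '6c665a', '595c5e', '585a61', '393c41', '282a2e', '27292c', '2d2f34', '2c2d32', '2a2a2e', '25282b', '28292c', '2b2d30', '38393d', '363639']
200 ['728b83', '6a8685', '6e747b', '505259', '323437', '27282c', '2b2d30', '383a3f', '2e3034', '27292c', '232629', '28282c', '27292b', '2a2b30', '2f3437']
202 ['7cbebb', '7d9b9f', '70747c', '424348', '2a2c2f', '26292c', '28292e', '303136', '2b2c30', '26282c', '28292b', '2c383a', '394f4f', '2b3032', '3a5151']
204 ['789b9e', '767f87', '585b60', '414b4d', '2b3133', '282a2c', '29292e', '2d2f33', '27292d', '252729', '29292d', '374d4e', '496f6e', '2f3b3c', '548481']
206 ['70747b', '595a61', '45484d', '4b565a', '353f40', '28282b', '26282c', '2f3034', '29282e', '26272b', '27292d', '2e3739', '354444', '416161', '73b8b4']
208 ['5f5e62', '3e4046', '3e4044', '525b5f', '455456', '2b2d31', '29292d', '2d2f33', '292b2f', '28292d', '26272b', '28292d', '314040', '609895', '80cfcb']
210 ['877461', 
[... 1764 characters left out ...]
 'e7c99f', 'e4c59b', 'debd94', 'd8b792', 'bfa687', '808578', '4d7775', '4f7d7b']
234 ['6f7578', '708d8c', '77afaa', '79beb9', '87beb5', 'a3b19f', 'bea586', 'd5b08c', 'e3c399', 'e8cba0', 'debd95', 'c1a98a', '869487', '4f8b8a', '61a39f']
236 ['76aaa6', '81cbc5', '83d5cf', '83d6d0', '84d5cf', '84cbc5', '8fa698', 'b49f83', 'ceac88', 'dcba92', 'c3b094', '76a39e', '529e9f', '48999b', '53a0a0']
238 ['82d1cc', '84d6d0', '86d7d1', '84d6d0', '82d5cf', '83d5cf', '82cdc7', '89bab1', 'a8a590', 'bfa283', '9a9c8b', '51a1a3', '4da9ab', '4ba4a6', '499d9f']
240 ['84d6d0', '85d6d1', '84d6d1', '83d5d0', '85d7d2', '83d5cf', '84d6cf', '84d4cf', '83c5be', '8eab9e', '799087', '468f91', '489c9f', '4da7aa', '4ca6aa']
```

```bash
python3 -m jog '[[[0,0,0],0,1],[[0,0,0],0,1],[[0,0,0],0,1],[[0,0,0],0,1],[[0,0,0],0,1],[[0,0,0],0,1],[[0,0,0],0,1],[[0,0,0],0,1]]'
python3 - <<'E'
from h import *
c,i=shot("side","open.png",(300,170,400,250),8)
R=lambda p:print(p,(proj(c,p)-[300,170])*8)
y=np.array([-.1426,-.99,0])
for z in(.007,.02,.05):
  for s in(-.045,0,.045): R(np.array([.485,-.024,z])+s*y)
E
```

```text
clock: 4.7
eef_pos: [0.4851, -0.0243, 0.0153]
orientation: [-180.0, -0.0, -8.2]
force: [-1.6, 0.4, -0.1]
opening: 0.0858
finger_force: 0.0
[0.491417 0.02055  0.007   ] [274.70282598 575.40781912]
[ 0.485 -0.024  0.007] [363.61665574 529.34397537]
[ 0.478583 -0.06855   0.007   ] [449.32731075 484.93960959]
[0.491417 0.02055  0.02    ] [275.5743204  547.30738714]
[ 0.485 -0.024  0.02 ] [364.93912847 501.51973822]
[ 0.478583 -0.06855   0.02    ] [451.06791017 457.39012497]
[0.491417 0.02055  0.05    ] [277.62150592 481.2980168 ]
[ 0.485 -0.024  0.05 ] [368.04466446 436.18064442]
[ 0.478583 -0.06855   0.05    ] [455.15403011 392.71671604]
```

View pics/open.png

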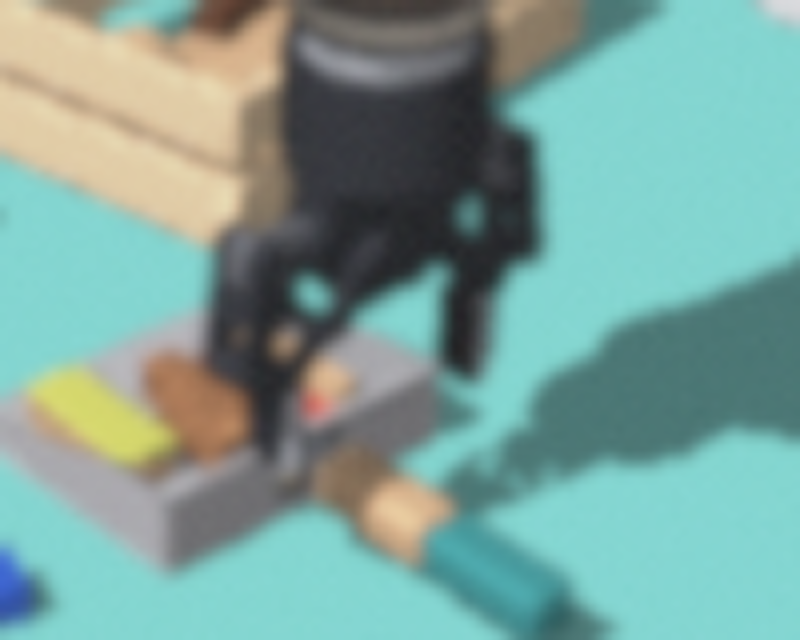

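This picture shows the open fingertips at crop (280,465) and (465,375), in front of the pan's back wall. That puts them at about z = 0.055, so they are roughly 35 mm higher than the reported TCP implies, and they closed above the handle. I'll lower in small steps while watching force and picture.

```bash
python3 -m jog '[[[0,0,0.01],0,1],[[0,0,0.01],0,1],[[0,0,0.01],0,1],[[0,0,0],0,1],[[0,0,0],0,1]]'
python3 - <<'E'
from h import *
c,i=shot("side")
g=i.max(2)
for v in range(214,246,2): print(v,g[v,326:344:2],g[v-14,350:366:2])
E
```

```text
clock: 5.17
eef_pos: [0.4843, -0.0241, -0.0036]
orientation: [-180.0, 0.1, -8.3]
force: [-0.1, -0.1, -0.8]
opening: 0.0857
finger_force: 0.0
214 [112  64  63  51  49  60  93 102  66] [51 49 42 57 90 61 45 44]
216 [ 89  56  62  48  77 118  73  60  89] [ 44  46  44  83 135  75  63  55]
218 [ 76  57  68  50 127 140  67 105 141] [ 43  44  42  62 100  69  50  48]
220 [ 83  69  59  47  85  80  91 176 174] [44 44 46 44 49 47 43 49]
222 [127  83  61  44  46  56 121 157 130] [ 45  68 106  66  43  43  66 125]
224 [165 133  72  46  47  72 100  97  94] [ 86 131 159  82  42  49 111 193]
226 [159 135  98  53  58  98  99 101 120] [166 194 159  55  50  82 161 210]
228 [161 144 110  61  65 106 100 135 132] [172 176 131  47  51 104 184 213]
230 [133 118  95  64  79 128 106 140 132] [173 155 100  41  53 107 187 213]
232 [115 112 106  88  98 144 124 125 124] [137 113  76  40  53 114 196 200]
234 [114 110 114 118 144 170 185 184 152] [112 110  86  45  61 142 197 151]
236 [113 116 131 168 202 209 212 209 179] [114 112 110  96 110 175 200 142]
238 [133 165 192 210 214 214 209 176 136] [112 119 156 181 193 197 171 129]
240 [195 210 213 213 213 213 211 184 149] [139 176 205 209 191 161 126 119]
242 [213 214 213 213 214 212 214 212 203] [166 203 199 178 163 143 119 120]
244 [214 214 214 213 214 213 213 213 214] [192 175 147 142 146 125 120 127]
```

```bash
python3 -m jog '[[[0,0,0.012],0,1],[[0,0,0.012],0,1],[[0,0,0.01],0,1],[[0,0,0],0,1],[[0,0,0],0,-1],[[0,0,0],0,-1],[[0,0,0],0,-1],[[0,0,0],0,-1],[[0,0,0],0,-1],[[0,0,0],0,-1],[[0,0,0],0,-1],[[0,0,0],0,-1]]' 65
python3 - <<'E'
from h import *
c,i=shot("side","g3.png",(300,170,400,250),4)
print(get_state()['force'],get_state()['opening'])
E
```

```text
clock: 6.22
eef_pos: [0.4854, -0.0244, -0.0226]
orientation: [180.0, -0.0, -8.2]
force: [-0.8, -0.0, 4.5]
opening: 0.023
finger_force: 64.2
[-0.50772259  0.04049508  4.65332443] 0.023182917563629713
```

```bash
python3 -m jog '[[[0,0,-0.005],0,-1],[[0,0,-0.01],0,-1],[[0,0,-0.02],0,-1],[[0,0,-0.025],0,-1],[[0,0,-0.03],0,-1],[[0,0,-0.03],0,-1],[[0,0,-0.03],0,-1],[[0,0,-0.025],0,-1],[[0,0,-0.015],0,-1],[[0,0,-0.01],0,-1],[[0,0,0],0,-1]]'
python3 - <<'E'
from h import *
c,i=shot("side","lift.png",(240,80,440,230),4)
print(get_state()['force'],get_state()['moment'],get_state()['opening'])
E
```

```text
clock: 7.18
eef_pos: [0.4853, -0.0243, 0.0975]
orientation: [180.0, -0.1, -8.3]
force: [-0.8, -1.2, -3.5]
opening: 0.0228
finger_force: 63.9
[ 0.13973541  0.23744039 -4.0142029 ] [0.00459243 0.24177949 0.04959065] 0.02295853739833971
```

View pics/lift.png

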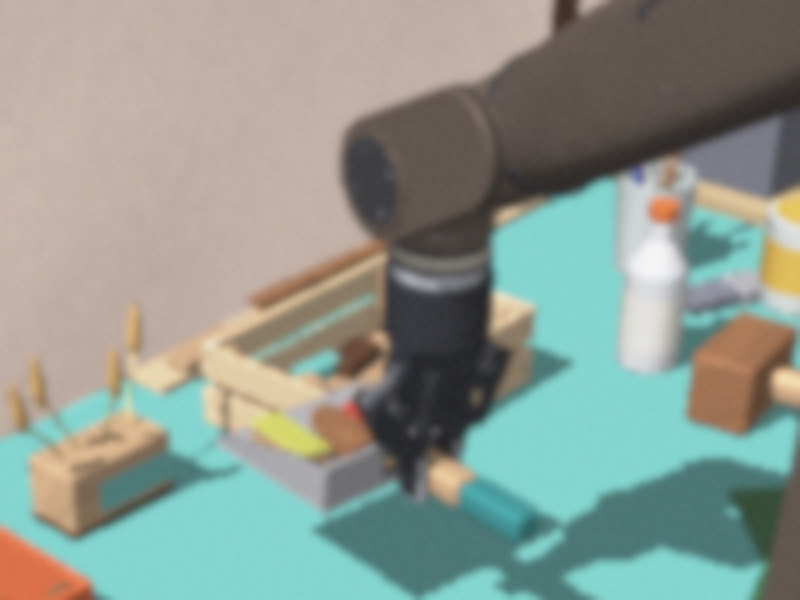

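The pan is off the bench and looks level with all three offcuts aboard. The lip corner is at crop (220,437) and the tail at (535,525). Next I turn it square to the rim and carry it in front of the crate.

```bash
python3 -m jog '[[[0,0,0],-0.01,-1],[[0,0,0],-0.016,-1],[[0,0,0],-0.018,-1],[[0,0,0],-0.0115,-1],[[0,0.01,0],0,-1],[[0.0035,0.02,0],0,-1],[[0.0035,0.03,0],0,-1],[[0.0035,0.03,0],0,-1],[[0.0035,0.03,0],0,-1],[[0.0035,0.03,0],0,-1],[[0.0035,0.03,0],0,-1],[[0.0035,0.03,0],0,-1]]'
python3 -m jog '[[[0.0035,0.03,0],0,-1],[[0.0035,0.03,0],0,-1],[[0.0035,0.03,0],0,-1],[[0.0035,0.03,0],0,-1],[[0.0035,0.03,0],0,-1],[[0.0035,0.03,0],0,-1],[[0.0035,0.02,0],0,-1],[[0.0035,0.01,0],0,-1],[[0,0,0],0,-1],[[0,0,0],0,-1]]'
python3 - <<'E'
from h import *
np.set_printoptions(precision=4,suppress=True)
c,i=shot("top","over.png",(310,110,460,260),4); c2,_=shot("side","over_s.png",(240,80,440,230),4)
p=get_state()['eef_pos'];print(p,get_state()['moment'])
d=np.array([np.cos(.0314),np.sin(.0314),0]);n=np.array([-d[1],d[0],0]);o=np.array([p[0],p[1],.12])
for nm,q in(("lipL",o+.164*d+.07*n),("lipR",o+.164*d-.07*n),("tail",o-.1*d+[0,0,.026]),("rimL",np.array([.650,-.14,.08])),("rimR",np.array([.6582,-.4031,.08]))): print(nm,(proj(c,q)-[310,110])*4,(proj(c2,q)-[240,80])*4)
im=np.hstack([cv2.resize(cv2.imread("pics/over.png"),(400,400)),cv2.resize(cv2.imread("pics/over_s.png"),(400,300))[:, :] if 0 else cv2.copyMakeBorder(cv2.resize(cv2.imread("pics/over_s.png"),(400,300)),0,100,0,0,0)])
cv2.imwrite("pics/both.png",im)
E
```

```text
clock: 8.23
eef_pos: [0.5032, -0.1517, 0.0962]
orientation: [180.0, 0.1, 1.7]
force: [0.1, 0.3, -4.3]
opening: 0.023
finger_force: 64.0
clock: 9.07
eef_pos: [0.5241, -0.275, 0.0967]
orientation: [-179.9, 0.0, 1.7]
force: [0.7, -0.9, -4.4]
opening: 0.023
finger_force: 64.0
[ 0.524  -0.2742  0.0966] [-0.0333  0.281  -0.0452]
lipL [280.4859 228.4726] [372.4066 331.1503]
lipR [453.2865 220.8345] [469.2419 277.2269]
tail [393.3349 551.2063] [691.8959 370.819 ]
rimL [204.4908 280.5009] [358.0666 411.7253]
rimR [522.4991 266.5349] [536.7755 304.6801]
```

View pics/both.png

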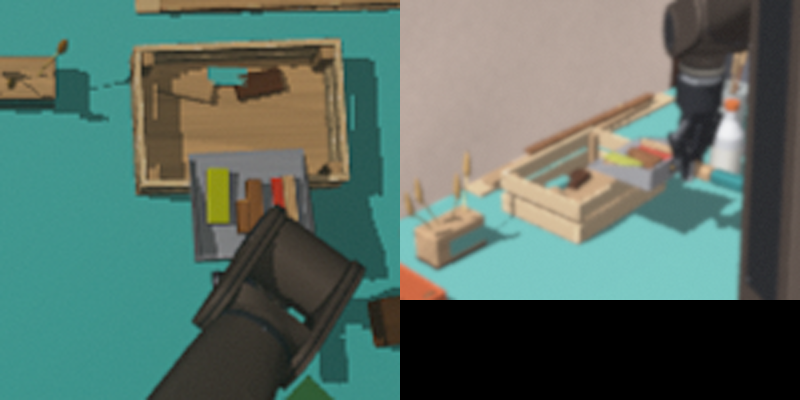

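The left pane (top view) shows the lip from (190,155) to (304,149), past the near rim and central, within 3 px of my prediction. All three offcuts are aboard. I'm now lowering onto the rim.

```bash
python3 -m jog '[[[0,0,0.008],0,-1],[[0,0,0.012],0,-1],[[0,0,0.014],0,-1],[[0,0,0.012],0,-1],[[0,0,0.01],0,-1],[[0,0,0.007],0,-1],[[0,0,0.007],0,-1],[[0,0,0.007],0,-1],[[0,0,0],0,-1]]' 50
python3 -m jog '[[[0,0,0.007],0,-1],[[0,0,0.007],0,-1],[[0,0,0.007],0,-1],[[0,0,0.007],0,-1],[[0,0,0.007],0,-1],[[0,0,0],0,-1]]'
python3 -m jog '[[[0,0,0.007],0,-1],[[0,0,0.007],0,-1],[[0,0,0.007],0,-1],[[0,0,0],0,-1]]'
python3 - <<'E'
from h import *
print(get_state()['force'],get_state()['moment'])
c,i=shot("top");
E
```

```text
clock: 9.92
eef_pos: [0.5252, -0.2759, 0.0514]
orientation: [179.9, -0.1, 1.7]
force: [-0.1, 0.8, 2.1]
opening: 0.0228
finger_force: 65.0
clock: 10.42
eef_pos: [0.5242, -0.2754, 0.0288]
orientation: [180.0, -0.0, 1.7]
force: [-2.8, -1.6, 2.5]
opening: 0.0228
finger_force: 66.0
clock: 10.75
eef_pos: [0.5247, -0.2753, 0.0165]
orientation: [180.0, -0.1, 1.7]
force: [-0.7, -1.6, 2.5]
opening: 0.023
finger_force: 66.9
[-0.67454619 -1.59580299  2.49014467] [-0.19217896 -0.41128411 -0.06557055]
```

```bash
python3 -m jog '[[[0,0,0.006],0,-1],[[0,0,0.006],0,-1],[[0,0,0.006],0,-1],[[0,0,0],0,-1]]'
python3 -m jog '[[[0,0,0.004],0,-1],[[0,0,0.004],0,-1],[[0,0,0],0,-1]]'
python3 -m jog '[[[0,0,0.003],0,-1],[[0,0,0],0,-1]]'
python3 - <<'E'
from h import *
c,i=shot("side"); hsv=cv2.cvtColor(i,cv2.COLOR_BGR2HSV)
print(get_state()['force'],get_state()['moment'],get_state()['eef_pos'])
E
```

```text
clock: 11.13
eef_pos: [0.5242, -0.275, 0.0055]
orientation: [-180.0, 0.0, 1.7]
force: [-0.3, -0.2, 1.6]
opening: 0.0228
finger_force: 67.5
clock: 11.38
eef_pos: [0.5242, -0.2751, 0.0011]
orientation: [-180.0, 0.0, 1.7]
force: [-0.6, 1.2, 2.6]
opening: 0.0229
finger_force: 68.0
clock: 11.55
eef_pos: [0.5242, -0.2751, 0.0008]
orientation: [-180.0, 0.1, 1.8]
force: [-3.0, 2.4, 7.7]
opening: 0.0228
finger_force: 69.0
[-2.0791264   2.51013161  8.48373711] [ 0.24540112 -0.14614108 -0.02110608] [ 0.52422172 -0.27516419  0.00079224]
```

```bash
python3 -m jog '[[[0,0,0],0,-0.3],[[0,0,0],0,-0.2],[[0,0,0],0,0],[[0,0,0],0,0.3],[[0,0,0],0,0.6],[[0,0,0],0,1],[[0,0,0],0,1],[[0,0,0],0,1],[[0,0,-0.01],0,1],[[0,0,-0.02],0,1],[[0,0,-0.03],0,1],[[0,0,-0.03],0,1]]'
python3 - <<'E'
from h import *
c,i=shot("top","lean_t.png",(310,110,460,260),4); c2,i2=shot("side","lean_s.png",(240,80,440,230),4)
p=get_state()['eef_pos'];print(p,get_state()['force'])
im=np.hstack([cv2.resize(cv2.imread("pics/lean_t.png"),(400,400)),cv2.copyMakeBorder(cv2.resize(cv2.imread("pics/lean_s.png"),(400,300)),0,100,0,0,0)])
cv2.imwrite("pics/lean.png",im)
h=cv2.cvtColor(i,cv2.COLOR_BGR2HSV)
m=cv2.inRange(h,(84,205,60),(98,255,160)); m[:,:340]=0;m[:,440:]=0;m[:200]=0;m[290:]=0
n,l,s,ct=cv2.connectedComponentsWithStats(m); print(s[1:],ct[1:])
y=cv2.inRange(h,(22,150,80),(40,255,255)); r=cv2.inRange(h,(0,170,120),(6,255,255))
for k in(y,r):
  k[:,:340]=0;k[:,430:]=0;k[:130]=0;k[220:]=0; v,u=np.nonzero(k); print(len(u),u.mean(),v.mean(),ray(c,u.mean(),v.mean(),.09))
E
```

```text
clock: 12.6
eef_pos: [0.5241, -0.2751, 0.0549]
orientation: [-180.0, 0.0, 1.7]
force: [-0.3, 0.1, 0.1]
opening: 0.0854
finger_force: 0.0
[ 0.5269801  -0.27725054  0.05861734] [ 0.44408703 -0.73674648 -0.22221687]
[] []
158 389.43037974683546 186.4746835443038 [ 0.62618662 -0.23157983  0.09      ]
27 411.0 184.0 [ 0.63345953 -0.30258249  0.09      ]
```

Both contacts came where predicted, and the pan is released with the lime and red offcuts still aboard. I'm moving back along the handle to the turquoise end.

```bash
python3 -m jog '[[[-0.02,0,0],0,1],[[-0.03,0,0],0,1],[[-0.03,0,0],0,1],[[-0.024,0,0],0,1],[[0,0,0],0,1]]'
python3 - <<'E'
from h import *
c2,i2=shot("side","lean_s.png",(240,80,440,230),4); c,i=shot("top","lean_t.png",(310,110,460,260),4)
im=np.hstack([cv2.resize(cv2.imread("pics/lean_t.png"),(400,400)),cv2.copyMakeBorder(cv2.resize(cv2.imread("pics/lean_s.png"),(400,300)),0,100,0,0,0)])
cv2.imwrite("pics/lean.png",im); print(get_state()['eef_pos'])
for q in([.4615,-.277,.037],[.4325,-.278,.02]):print((proj(c,q)-[310,110])*4*2/3,(proj(c2,q)-[240,80])*2+[400,0])
E
```

```text
clock: 13.12
eef_pos: [0.4594, -0.2764, 0.0528]
orientation: [-179.9, 0.1, 1.7]
force: [-0.8, 0.8, -0.4]
opening: 0.0855
finger_force: 0.0
[ 0.46173722 -0.27710246  0.05359419]
[246.01724766 339.19191736] [718.43289418 236.16112568]
[245.37025327 362.66876313] [732.55892685 250.88418111]
```

View pics/lean.png

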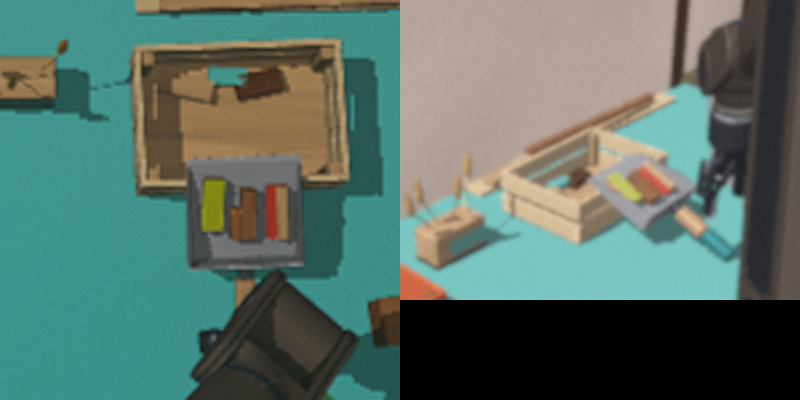

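The lean is good. The lip lies past the near rim in the top pane at (190–300,158), the tail is on the bench in the side pane near (735,252), and all three offcuts are aboard. I'm taking the turquoise end now.

```bash
python3 -m jog '[[[0,0,0.03],0,1],[[0,0,0.04],0,1],[[0,0,0.03],0,1],[[0,0,0.024],0,1],[[0,0,0],0,1],[[0,0,0],0,-1],[[0,0,0],0,-1],[[0,0,0],0,-1],[[0,0,0],0,-1],[[0,0,0],0,-1],[[0,0,0],0,-1],[[0,0,0],0,-1]]' 30
python3 -m jog '[[[0,0,0],0,-1],[[0,0,0],0,-1]]'
```

```text
clock: 14.22
eef_pos: [0.4625, -0.2777, -0.0197]
orientation: [179.9, -0.1, 1.8]
force: [0.1, 0.8, 4.0]
opening: 0.0232
finger_force: 34.0
clock: 14.38
eef_pos: [0.4624, -0.2776, -0.0197]
orientation: [179.9, -0.1, 1.8]
force: [-1.0, 0.7, 6.1]
opening: 0.023
finger_force: 34.3
```

Gripped. Now I tip it, following the arc about the rim.

```bash
cat > pan.py <<'E'
from h import *
c,i=shot("top"); h=cv2.cvtColor(i,cv2.COLOR_BGR2HSV)
for n,lo,hi in(("lime",(22,150,60),(40,255,255)),("red",(0,170,100),(6,255,255))):
    k=cv2.inRange(h,lo,hi); k[:,:340]=0;k[:,440:]=0;k[:120]=0;k[:,430:]=0;k[230:]=0; v,u=np.nonzero(k)
    if len(u): print(n,len(u),u.mean().round(1),v.mean().round(1))
k=cv2.inRange(h,(0,0,40),(179,40,200)); k[:,:370]=0;k[:,430:]=0;k[:120]=0;k[215:]=0
v,u=np.nonzero(k); print("steel",len(u),u.min(),u.max(),v.min(),v.max())
s=get_state();print(s['eef_pos'].round(4),s['force'].round(1),s['moment'].round(2),s['opening'].round(4))
E
python3 -m jog '[[[-0.0027,0,-0.016],0,-1],[[-0.0027,0,-0.016],0,-1],[[-0.0027,0,-0.016],0,-1],[[-0.0027,0,-0.016],0,-1],[[-0.0027,0,-0.016],0,-1],[[0.0005,0,-0.015],0,-1],[[0.0005,0,-0.015],0,-1],[[0.0005,0,-0.015],0,-1],[[0.001,0,-0.014],0,-1],[[0,0,0],0,-1]]'; python3 pan.py
```

```text
clock: 15.22
eef_pos: [0.4566, -0.2783, 0.0652]
orientation: [179.9, -0.2, 1.8]
force: [-0.4, -0.3, -2.0]
opening: 0.0235
finger_force: 31.7
lime 145 390.3 186.2
red 67 412.3 189.2
steel 1155 374 426 125 214Traceback (most recent call last):
  File "pan.py", line 8, in <module>
    s=get_state();print(s['eef_pos'].round(4),s['force'].round(1),s['moment'].round(2),s['opening'].round(4))
                                                                                       ^^^^^^^^^^^^^^^^^^
AttributeError: 'float' object has no attribute 'round'
```

```bash
sed -i "s/,s\['opening'\].round(4)//" pan.py
python3 -m jog '[[[0.003,0,-0.015],0,-1],[[0.003,0,-0.015],0,-1],[[0.0035,0,-0.015],0,-1],[[0.0035,0,-0.015],0,-1],[[0.0055,0,-0.0142],0,-1],[[0.0055,0,-0.0142],0,-1],[[0.006,0,-0.0142],0,-1],[[0.006,0,-0.0142],0,-1],[[0,0,0],0,-1]]'; python3 pan.py
```

```text
clock: 16.02
eef_pos: [0.4786, -0.2775, 0.1354]
orientation: [179.8, -0.2, 1.8]
force: [-0.1, 0.1, -2.0]
opening: 0.0235
finger_force: 31.3
lime 143 390.5 183.7
red 64 413.3 187.8
steel 1007 370 429 125 214
[ 0.478  -0.2773  0.1343] [-1.3 -1.1 -1.3] [-0.04 -0.04 -0.12]
```

```bash
python3 -m jog '[[[0.0078,0,-0.013],0,-1],[[0.008,0,-0.013],0,-1],[[0.0082,0,-0.013],0,-1],[[0.0085,0,-0.013],0,-1],[[0.0098,0,-0.0115],0,-1],[[0.01,0,-0.0113],0,-1],[[0.0105,0,-0.0113],0,-1],[[0.0107,0,-0.0112],0,-1],[[0,0,0],0,-1],[[0,0,0],0,-1]]'; python3 pan.py
```

```text
clock: 16.9
eef_pos: [0.5217, -0.2756, 0.1918]
orientation: [179.9, -0.1, 1.8]
force: [0.0, -0.2, -2.5]
opening: 0.0232
finger_force: 31.7
lime 99 387.3 165.5
red 38 406.5 165.5
steel 1104 371 429 125 214
[ 0.5215 -0.2754  0.1915] [ 0.6 -0.2 -1.8] [ 0.03 -0.19 -0.08]
```

```bash
python3 -m jog '[[[0.0118,0,-0.0097],0,-1],[[0.012,0,-0.0095],0,-1],[[0.0121,0,-0.0093],0,-1],[[0.0122,0,-0.0092],0,-1],[[0,0,0],0,-1],[[0,0,0],0,-1],[[0,0,0],0,-1],[[0,0,0],0,-1],[[0,0,0],0,-1],[[0,0,0],0,-1]]'; python3 pan.py
python3 - <<'E'
from h import *
c,i=shot("side"); h=cv2.cvtColor(i,cv2.COLOR_BGR2HSV)
for n,lo,hi in(("lime",(22,150,60),(35,255,255)),("red",(0,150,100),(6,255,255))):
    k=cv2.inRange(h,lo,hi); k[:,:285]=0;k[:,385:]=0;k[:125]=0;k[230:]=0; v,u=np.nonzero(k)
    if len(u): print("side",n,len(u),u.mean().round(1),v.mean().round(1))
E
```

```text
clock: 17.78
eef_pos: [0.5494, -0.2744, 0.2134]
orientation: [-180.0, 0.0, 1.7]
force: [-0.5, -0.3, -4.4]
opening: 0.0238
finger_force: 31.6
lime 38 386.5 162.9
red 15 405.0 162.0
steel 1046 373 429 125 214
[ 0.5494 -0.2744  0.2135] [-0.   0.2 -3.4] [0.04 0.3  0.08]
```

```bash
cat > map.py <<'E'
from h import *
c,i=shot("top"); h=cv2.cvtColor(i,cv2.COLOR_BGR2HSV).astype(int)
def lab(p):
    H,S,V=p
    if S<45: return 's' if V>60 else '#'
    if 22<=H<=40 and S>150: return 'L'
    if (H<=6 or H>175) and S>150: return 'R'
    if 80<=H<=100: return '.'
    if H<22: return 'w' if V>120 else ('b' if V>50 else 'k')
    return '?'
for v in range(128,216,2): print(v,"".join(lab(h[v,u]) for u in range(356,446)))
for p in((386.5,163),(405,162)): print(ray(c,*p,.02),ray(c,*p,.06))
E
python3 map.py
```

```text
128 ....wwwwwwwwwwwwwwwwwwwwwwwwwwwwwwbbbbbbbb?bbbb??kk??bbbb?bbb?b??bbbbbbb?bwwwwwwww........
130 ...swwwbwwwb??b?b??b?bbbbbb?bbbbbbbbbbbbbbbbbbbbbbbbbbbbbbbbbbbbbbbbbbbbbbbwwwwww?........
132 ...wwwwbwwww???bb??????b?bbbb?b?bb??bbbbbbbbbbbbbbbbbbbbbbbbbbbbbbbbbbbbbbbbbbbbww?.......
134 ...bwwwbbbbbbbbbbbbbbbbbbbbbbbbb????bbbbbbbbbbbbbbbbbbbbbbbwwwbbbbwwwbbbbbbbbbbwww?.......
136 ...bwwwk?bbbbbbbbbbbbbbbbwwwwwww..............?wwwwwbbbbbbbbwwwwwwwwwwwbbbbbwwbbww?.......
138 ...bwwwbbbbbbbbbbbbbbbwwwwwwwwww............sbbbbbbbbbbbbbbbbwwwwwwwwwwwwwwwbwwbww?.......
140 ...?wwwbbbbbbbbbbbbwwwwwwwwwwwww??...........?bbbbbbbbbbbbbbbwwwwwwwwwwwwwwwbwwbwww.......
142 ...?wwwbbbbwwbbbbbbwwwwwwwwwwwwwww??bbbbbbbbbbbbbbbbbbbbbbbbbbwwwwwwwwwwwwwwbbwbwww.......
144 ...swwwwbbbbbbbbbbbwwwwwwwwwwwwwwwbbwwwwwwbbbbbbbbbbbbbbbbbbbbwwwwwwwwwwwwwwbwwbwww.......
146 ...swwwwbbbbwbbbbbbbbbbbbbwwwwwwwbbbwwwwwwwbbbbbbbbbbbbwwwwwwwwwwwwwwwwwwwwwbwwbwww?......
148 ...?wwwwbbbbwbbbbbbbbbwwwwwwwbbbbbbbwwwwwwwwbbwwwwwwwwwwwwwwwwwwwwwwwwwwwwwwbwwbwww?......
150 ...swwwwbbbwwbbbbbbbbbwwwwwwwwwwwwwwwwwwwwwwwwwwwww
[... 2531 characters left out ...]
......................s##bbb##bb#.....#.##?#####bbbbbbbbbbbbbbbbbbbbbbb?#
206 .......................................#kbbb##bb##.......?########?b?bbbbbbbbbbbbbbbbbb##?
208 ......................................kbbb###b?#bbb##....#..########k#b#b?bbbbbbbbbbbb?#bb
210 .....................................bbbb##bb##bbbbbbbb#......##########?bbbbbbbbbbb##kbbb
212 ...................................#bbbb##bb###bbbbbbbbbb##.????....##...#kk#?bbbb###bbbb#
214 ..................................kbbb##bb?###bbbbbbbbbbbbbb#...............#k?#####bbb##b
[ 0.71747379 -0.2335981   0.02      ] [ 0.71006813 -0.22819683  0.06      ]
[ 0.72010831 -0.29726915  0.02      ] [ 0.71264185 -0.29039853  0.06      ]
```

The map shows bare steel over the whole pan floor. The lime (383–390), brown (391–402) and red/pale (404–411) ends peek out inside the crate below the lip at row 166, so all three offcuts have left the pan. I grip harder, lift straight up, and carry the pan to the free bench left of the crate, near where it started.

```bash
python3 -m jog '[[[0,0,0],0,-1],[[0,0,0],0,-1],[[0,0,0],0,-1],[[0,0,-0.01],0,-1],[[0,0,-0.02],0,-1],[[0,0,-0.03],0,-1],[[0,0,-0.03],0,-1],[[0,0,-0.025],0,-1],[[0,0,-0.018],0,-1],[[0,0,0],0,-1],[[0,0,0],0,-1]]' 110; python3 map.py | sed -n 5,36p
```

```text
clock: 18.85
eef_pos: [0.5501, -0.2747, 0.2949]
orientation: [179.9, -0.1, 1.7]
force: [-0.5, 0.5, -3.8]
opening: 0.0217
finger_force: 109.3
136 ...bwww?b?bbbbbbbbbbbbbbbwwwwwww..............?wwwwwbbbbbbbbwwwwwwwwwwwbbbbbwwbbww?.......
138 ...bwwwbbbbbbbbbbbbbbbwwwwwwwwww............?bbbbbbbbbbbbbbbbwwwwwwwwwwwwwwwbwwbww?.......
140 ...?wwwbbbbbbbbbbbbwwwwwwwwwwwww??...........?bbbbbbbbbbbbbbbwwwwwwwwwwwwwwwbwwbwww.......
142 ...?wwwbbbbwwbbbbbbwwwwwwwwwwwwwww??bbbbbbkbbbbbbbbbbbbbbbbbbbwwwwwwwwwwwwwwbbwbwww.......
144 ...?wwwwbbbbbbbbbbbwwwwwwwwwwwwwwwbbwwwwwwbbbbbbbbbbbbbbbbbbbbwwwwwwwwwwwwwwbwwbwww.......
146 ...?wwwwbbbbwbbbbbbbbbbbbbwwwwwwwbbbwwwwwwwbbbbbbbbbbbbwwwwwwwwwwwwwwwwwwwwwbwwbwww?......
148 ...?wwwwbbbbwbbbbbbbbbwwwwwwwbbbbbbbwwwwwwwwbbwwwwwwwwwwwwwwwwwwwwwwwwwwwwwwbwwbwww?......
150 ...swwwwbbbwwbbbbbbbbbwwwwwwwwwwwwwwwwwwwwwwwwwwwwwwwwwwwwwwwwwwwwwwwwwwwwwwwwwbwww?......
152 ...?wwwwbbbwwbbbbbbbbwwwwwwwwwwwwwwwwwwwwwwwwwwwwwwwwwwwwwwwwwwwwwwwwwwwwwwwbwwbbww?......
154 ....bwwwbbbbwbbbbbbbbbwwwwwwwwwwwwwwwwwwwwwwwwwwwwwwwwwwwwwwwwwwwwwwwwwwwwwwbbwwbwww......
156 ....b
[... 1380 characters left out ...]
##bbbbb#bbb#kbbbbbbbbbbbbbbbbbbbb?b
186 ................................ssssssssssssssssssssss##bbbb##bbb##bbbbbbbbbbbbbbbbbbbbbbb
188 ................................sssss................##bbbb##bbb###bbbbbbbbbbbbbbbbbbbbbbb
190 ....................................................#kbbbb#bbb#?###bbbbbbbbbbbbbbbbbbbbbbb
192 ...................................................kkbbb##bbb##?##?bbbbbbbbbbbbbbbbbbbbbbb
194 .................................................?kbbbb##bb########bbbbbbbbbbbbbbbbbbbbbbb
196 ............................................######bbb##bbb#.#######bbbbbbbbbbbbbbbbbbbbbbb
198 ............................................ss###bbb##bbb....#######bbbbbbbbbbbbbbbbbbbbbb
```

```bash
python3 -m jog '[[[0.001,-0.01,0],0,-1],[[0.001,-0.02,0],0,-1],[[0.001,-0.03,0],0,-1],[[0.001,-0.03,0],0,-1],[[0.001,-0.03,0],0,-1],[[0.001,-0.03,0],0,-1],[[0.001,-0.03,0],0,-1],[[0.001,-0.03,0],0,-1],[[0.001,-0.03,0],0,-1],[[0.001,-0.03,0],0,-1],[[0.001,-0.03,0],0,-1],[[0.001,-0.03,0],0,-1]]'
python3 -m jog '[[[0.001,-0.03,0],0,-1],[[0,-0.02,0],0,-1],[[0,-0.01,0],0,-1],[[0,0,0],0,-1],[[0,0,0.02],0,-1],[[0,0,0.04],0,-1],[[0,0,0.04],0,-1],[[0,0,0.03],0,-1],[[0,0,0.015],0,-1],[[0,0,0],0,-1],[[0,0,0],0,-1]]'
python3 - <<'E'
from h import *
c,i=shot("top"); h=cv2.cvtColor(i,cv2.COLOR_BGR2HSV)
for n,lo,hi in(("lime",(22,150,50),(40,255,255)),("red",(0,170,80),(6,255,255)),("brown",(8,140,60),(16,255,150))):
    k=cv2.inRange(h,lo,hi); k[:,:372]=0;k[:,425:]=0;k[:154]=0;k[178:]=0; v,u=np.nonzero(k)
    if len(u): print(n,len(u),u.min(),u.max(),v.min(),v.max(),ray(c,u.mean(),v.mean(),.026))
k=cv2.inRange(h,(0,0,60),(179,45,200)); k[:,:280]=0;k[:,372]=0;k[:150]=0;k[215:]=0;k[:,372:]=0
n,l,s,ct=cv2.connectedComponentsWithStats(k); j=1+s[1:,4].argmax(); print("steel",s[j]); st=s[j]
c2,i2=shot("side"); print(get_state()['force'],get_state()['eef_pos'])
E
```

```text
clock: 19.9
eef_pos: [0.5501, -0.074, 0.2925]
orientation: [-179.9, 0.1, 1.8]
force: [1.4, 0.4, -3.6]
opening: 0.0211
finger_force: 109.1
clock: 20.82
eef_pos: [0.5504, -0.0409, 0.2062]
orientation: [-180.0, 0.0, 1.7]
force: [0.9, -0.3, -3.3]
opening: 0.0218
finger_force: 109.0
lime 124 383 392 161 175 [ 0.6984863 -0.2346356  0.026    ]
red 52 404 408 160 175 [ 0.69970463 -0.2988454   0.026     ]
brown 102 392 409 159 175 [ 0.69956396 -0.27103267  0.026     ]
steel [309 166  46  29 670]
[-0.10747944  1.12850381 -3.73370812] [ 0.55157288 -0.04094589  0.20832614]
```

All three offcuts lie in the crate near x ≈ 0.70, y -0.235 to -0.30. Now I lower until the lip touches the bench.

```bash
python3 -m jog '[[[0,0,0.02],0,-1],[[0,0,0.025],0,-1],[[0,0,0.015],0,-1],[[0,0,0.007],0,-1],[[0,0,0.007],0,-1],[[0,0,0],0,-1]]'
python3 -m jog '[[[0,0,0.006],0,-1],[[0,0,0.006],0,-1],[[0,0,0],0,-1]]' 60
python3 -m jog '[[[0,0,0.006],0,-1],[[0,0,0],0,-1]]'
```

```text
clock: 21.42
eef_pos: [0.5501, -0.0402, 0.1614]
orientation: [-180.0, 0.1, 1.7]
force: [-0.5, -0.3, -3.5]
opening: 0.0215
finger_force: 109.1
clock: 21.67
eef_pos: [0.5502, -0.0403, 0.1546]
orientation: [-180.0, 0.0, 1.7]
force: [-0.4, -0.0, -3.9]
opening: 0.0217
finger_force: 109.2
clock: 21.83
eef_pos: [0.5502, -0.0402, 0.1509]
orientation: [-180.0, 0.0, 1.7]
force: [-0.6, 0.3, -3.2]
opening: 0.022
finger_force: 109.2
```

```bash
python3 -m jog '[[[0,0,0.006],0,-1],[[0,0,0.006],0,-1],[[0,0,0],0,-1]]' 60
python3 -m jog '[[[-0.003,0,0.006],0,-1],[[-0.003,0,0.006],0,-1],[[0,0,0],0,-1]]'
python3 -m jog '[[[-0.006,0,0.006],0,-1],[[-0.006,0,0.006],0,-1],[[0,0,0],0,-1]]'
```

```text
clock: 22.08
eef_pos: [0.5498, -0.0401, 0.1431]
orientation: [-180.0, 0.1, 1.7]
force: [0.6, 0.3, -4.2]
opening: 0.0219
finger_force: 109.2
clock: 22.33
eef_pos: [0.5458, -0.0402, 0.1358]
orientation: [-180.0, 0.1, 1.7]
force: [-0.5, -0.6, -5.0]
opening: 0.0217
finger_force: 109.2
clock: 22.58
eef_pos: [0.5392, -0.0407, 0.1295]
orientation: [180.0, -0.0, 1.7]
force: [-0.9, -0.3, -2.1]
opening: 0.0216
finger_force: 109.5
```

```bash
python3 -m jog '[[[-0.0125,0,0.014],0,-1],[[-0.0125,0,0.014],0,-1],[[-0.0125,0,0.014],0,-1],[[-0.0125,0,0.014],0,-1],[[0,0,0],0,-1]]'
python3 -m jog '[[[-0.009,0,0.0145],0,-1],[[-0.009,0,0.0145],0,-1],[[-0.009,0,0.0145],0,-1],[[-0.008,0,0.0145],0,-1],[[0,0,0],0,-1]]'
python3 -m jog '[[[-0.006,0,0.0158],0,-1],[[-0.006,0,0.0158],0,-1],[[-0.006,0,0.0158],0,-1],[[-0.006,0,0.0155],0,-1],[[0,0,0],0,-1]]'
```

```text
clock: 23.0
eef_pos: [0.5091, -0.0414, 0.0957]
orientation: [180.0, -0.1, 1.7]
force: [-2.9, 0.1, 2.9]
opening: 0.0217
finger_force: 108.6
clock: 23.42
eef_pos: [0.4871, -0.0418, 0.0591]
orientation: [-179.9, 0.1, 1.7]
force: [-1.4, 0.3, 2.4]
opening: 0.0215
finger_force: 109.1
clock: 23.83
eef_pos: [0.4723, -0.0423, 0.0211]
orientation: [-179.9, 0.2, 1.7]
force: [-1.5, -0.6, 0.8]
opening: 0.0222
finger_force: 109.2
```

```bash
python3 -m jog '[[[-0.004,0,0.014],0,-1],[[-0.003,0,0.014],0,-1],[[-0.002,0,0.013],0,-1],[[-0.002,0,0.01],0,-1],[[0,0,0],0,-1]]'
python3 -m jog '[[[-0.001,0,0.005],0,-1],[[0,0,0.004],0,-1],[[0,0,0],0,-1]]'
python3 -m jog '[[[0,0,0.004],0,-1],[[0,0,0],0,-1]]'
```

```text
clock: 24.25
eef_pos: [0.4669, -0.0427, -0.0084]
orientation: [-180.0, 0.1, 1.7]
force: [-1.2, 0.1, 2.4]
opening: 0.022
finger_force: 109.1
clock: 24.5
eef_pos: [0.4669, -0.0428, -0.0127]
orientation: [-180.0, 0.0, 1.7]
force: [-1.4, -1.0, 1.1]
opening: 0.0219
finger_force: 108.9
clock: 24.67
eef_pos: [0.4671, -0.0428, -0.0149]
orientation: [180.0, -0.0, 1.8]
force: [-0.6, 1.3, 1.1]
opening: 0.0215
finger_force: 108.9
```

```bash
python3 -m jog '[[[0,0,0.004],0,-1],[[0,0,0],0,-1]]'
python3 -m jog '[[[0,0,0],0,-0.35],[[0,0,0],0,-0.2],[[0,0,0],0,0],[[0,0,0],0,0.4],[[0,0,0],0,1],[[0,0,0],0,1],[[0,0,0],0,1],[[0,0,0],0,1],[[0,0,-0.02],0,1],[[0,0,-0.04],0,1],[[0,0,-0.05],0,1],[[0,0,-0.05],0,1]]'
python3 -m jog '[[[-0.0,0,-0.05],0,1],[[0,0,-0.05],0,1],[[0,0.05,0],0,1],[[0,0.05,0],0,1],[[0,0.05,0],0,1],[[0,0.05,0],0,1],[[0,0.05,0],0,1],[[0,0.05,0],0,1],[[0,0,0],0,1],[[0,0,0],0,1],[[0,0,0],0,1]]'
python3 - <<'E'
from h import *
np.set_printoptions(precision=4,suppress=True)
c,i=shot("top","end.png"); h=cv2.cvtColor(i,cv2.COLOR_BGR2HSV)
for n,lo,hi,b in(("lime",(22,150,50),(40,255,255),(372,154,425,178)),("red",(0,170,80),(6,255,255),(372,154,425,178)),("brown",(8,140,60),(16,255,150),(372,154,403,178)),("end",(84,205,50),(98,255,160),(300,215,350,260)),("neck",(8,70,80),(25,200,230),(300,200,350,250)),("steel",(0,0,60),(179,45,200),(290,150,365,215)),("bluebar",(108,150,60),(125,255,255),(270,195,302,220)),("bluenotch",(108,150,60),(125,255,255),(280,240,312,270))):
    k=cv2.inRange(h,lo,hi); x0,y0,x1,y1=b; z=np.zeros_like(k); z[y0:y1,x0:x1]=k[y0:y1,x0:x1]; v,u=np.nonzero(z)
    if len(u): print(n,len(u),u.min(),u.max(),v.min(),v.max(),ray(c,u.mean(),v.mean(),{"end":.037,"neck":.037}.get(n,.02)))
c2,i2=shot("side"); h2=cv2.cvtColor(i2,cv2.COLOR_BGR2HSV)
k=cv2.inRange(h2,(84,190,50),(98,255,160)); k[:,:330]=0;k[:,400:]=0;k[:190]=0;k[270:]=0;v,u=np.nonzero(k)
if len(u): print("side end",len(u),u.mean(),v.mean())
print(get_state()['eef_pos'],proj(c2,[.463,-.0435,.032]))
E
```

```text
clock: 24.83
eef_pos: [0.4671, -0.0429, -0.0165]
orientation: [-180.0, 0.1, 1.7]
force: [-5.0, 0.0, 9.6]
opening: 0.0216
finger_force: 110.2
clock: 25.83
eef_pos: [0.4661, -0.0426, 0.0792]
orientation: [-180.0, 0.1, 1.7]
force: [0.5, 0.3, 0.2]
opening: 0.0853
finger_force: 0.0
clock: 26.75
eef_pos: [0.4722, -0.2223, 0.1384]
orientation: [-179.9, 0.0, 1.7]
force: [-0.1, 0.8, 0.4]
opening: 0.0854
finger_force: 0.0
lime 124 383 392 161 175 [ 0.6995 -0.2355  0.02  ]
red 52 404 408 160 175 [ 0.7008 -0.2999  0.02  ]
brown 84 393 399 160 175 [ 0.7012 -0.2679  0.02  ]
end 103 329 335 228 244 [ 0.4685 -0.041   0.037 ]
neck 101 328 334 211 226 [ 0.5276 -0.0401  0.037 ]
steel 1494 309 360 150 210 [ 0.6342 -0.0373  0.02  ]
bluebar 122 276 294 200 213 [0.5706 0.1165 0.02  ]
bluenotch 116 287 303 247 262 [0.4077 0.0849 0.02  ]
[ 0.4724 -0.2216  0.1386] [355.5858 229.5211]
```

The pan lies released on the bench: the neck and end are 59 mm apart at handle height, and the 9.6 N contact before release showed it pressed flat. All three offcuts are in the crate, the blue pieces are about where they were, and the arm is clear. I'm handing the job in.

```bash
python3 -c "
from rig import manip
print(manip.close_job())"
```

```text
the job is handed in; nothing more can be done
None
```

The job is handed in at about 27 s: all three offcuts are in the pale crate and the empty pan lies released on the bench left of it, with the arm clear and the blue pieces about where they were; the other bystanders I did not re-measure, and the first grip closed above the handle before I regripped lower.

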